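Turn the cash tray round in the till

ROBOT

A 6-joint arm with a two-finger parallel gripper is mounted at the origin on the work surface. World frame = base frame: x ahead of the robot, y to its left, z up, the work surface at z = 0. Lengths are in mm, angles in rad, forces in N, time in s.
With the tool pointing down it reaches from about 375 to 925 mm from the base axis. Payload 5.7 kg.
Tool frame: the origin (TCP) lies on the mounting face of the last link; the fingertips stand 182 mm ahead of it and the grasp point (between the pads) lies 163 mm ahead of it; z points along the fingers, y is the line along which they close (so a half turn about z gives the same grasp; the last joint's range is limited). The gripper opens to 88 mm and grips with 3 to 60 N. Pads are 20 mm wide; open, the fingers measure 115 mm over their backs; the gripper's body (75 mm by 178 mm) begins 61 mm behind the grasp point.
Start: joints at [1.233, 0.359, 1.51, -0, 1.272, -0.115], TCP at [132.578, 585.157, 404.623] pointing down, gripper open.
Joint ranges: [-2.97, 2.97], [-1.01, 2.36], [0.21, 2.38], [-0.96, 4.11], [0.2, 2.71], [-2.98, 2.98]. Speed limits (rad/s): [2.39, 2.39, 3.14, 3.14, 3.14, 3.14].

INTERFACE

Orientations are given as a unit quaternion [w, x, y, z].
In Python, from workcell import sensors, viewer, finish_job gives the robot as it stands. The module is installed in compiled form; this text tells all that it offers.
- The arm moves only by the shell command python3 -m crank 'ROWS' [OPENING] [FORCE]. ROWS is JSON, a list of rows, each an object of numbers: "tx", "ty", "tz": the shift along the tool's x, y, z in mm; "rx", "ry", "rz": the turn, a rotation vector about the tool's x, y, z in rad. A call has 1 to 10 rows; each row shifts and turns the commanded pose from where the row before left it, along the tool's axes as they then stand; what a row does not reach is not made up. A row lasts 1/12 s, in which the tool goes at most 41.7 mm and 7.16 degrees, less where a joint would pass 70% of its speed; a pose out of reach is approached as far as the arm can. A call is refused whole if a number of a shift passes 41.7 or a number of a turn 0.125, either way. A call with a gripper value outside its range is refused whole. OPENING is the closure in counts, from 0 (fully open) to 255 (shut), set as the call begins (- or left out, the last holds). The fingers move at their own pace and stop on an object; FORCE is the grip in N (left out, the last holds). Time passes only in rows, so rows that do not move let the fingers close. It gives the time, the measured TCP pose, the force, the opening and the grip force at its end, in the units of the state.
- sensors.observe(): the state, without advancing time (a new reading comes with each control period).
- viewer.get_image(name): name is "side" or "top" or "wrist"; returns (picture, depth): 384x512x3 uint8, red, green, blue; 384x512 float32, mm along the optical axis (not along the pixel's ray), 0 where there is no reading.
- viewer.camera_params(name): a dict with "fx", "fy", "cx", "cy" (pixels), "dist_coeffs" ([k1, k2, p1, p2, k3] as OpenCV has them; the pictures are not rectified), "R" (3x3) and "t" (3): a world point X has camera coordinates R X + t. Camera axes: x right, y down, z forward; pixel columns grow to the right and rows downward; lengths in mm; the calibration is good to about 2 mm. A picture is of the moment at which its call begins: read the wrist's pose just before it. camera_params takes no time and is no camera call; for the wrist camera it gives the pose at the moment of the call.
- finish_job(): hands the job in; it is judged then, once.
The state is a dict: "t": time; "joint_positions": joint angles; "joint_vel": joint speeds; "joint_torque": joint torques, N m; "eef_pos": TCP position; "tcp_rot": TCP orientation; "ft_force": force on the tool from outside, world axes, zero at the start; "wrist_torque": the same for the moment, N m; "gripper_width": opening from 0.0 (shut) to 1.0 (fully open); "grip_force": force on a finger pad.
Only numpy, scipy, OpenCV 4.12 (cv2) and the standard library are available. Lean on these libraries where they do the work, as an engineer would, in place of code of your own. Each camera call takes 0.05 s, during which the arm holds its last target. There are 200 camera calls.

TASK

The stall's cash tray was put into the till back to front, with its three coin cups hidden under the hood. Draw the tray out clear of the till, turn it end for end and push it fully home again, banknote end first, so that the coin cups are left outside within reach. Keep the tray flat on the table the whole time (slide it, do not lift or tip it), leave the jars, the bottle and the spoon where they stand, and let go.

Things in the scene. Friction and masses are not known exactly. Their poses are not given: they have to be found in the camera images.
- tray_center (a point): Dark grey open cash tray, 160 long (its x) x 124 wide (its y), about 0.4 kg, lying on the table. Point: its middle, 14 mm above its underside; +x to the banknote end. Floor 4 thick; end walls 8 thick, side walls 6 thick, all 28 high. A cross rib at x = 0, right across, 14 thick, top 34 above the underside, can be pinched from above once clear of the hood. Starts with its x opposite to the till's.
- tray_notes (a point): On the tray: outer face of the banknote end wall, middle, 14 mm up (tray x = +80 mm). Behind this wall lies one plain open compartment, 65 (along x) x 112 mm. This end sticks out of the till at the start, the tray being home or up to 12 mm short of home; at the end it must be inside.
- tray_coins (a point): On the tray: outer face of the coin end wall, middle, 14 mm up (tray x = -80 mm). Behind it lie three coin cups side by side, 65 mm long, parted by two dividers 4 thick and 18 high at y = +-19 mm (middle cup 34 wide). Under the hood at the start; at the end it must stick out of the till.
- till: Light grey till fixed to the table, 170 deep x 200 wide, hood top 50 high; a keypad block on it from 80 mm behind the mouth rises to about 95. Origin: on the table at the middle of the mouth, in the plane of the hood's front edge; x level into the bay, z up. The bay has no floor (the tray slides on the table); 130 wide, widening to 150 over the outer 20 mm; hood's underside 42 above the table.
- till_stop (a point): The middle of the bay's flat back stop, 92 mm behind the mouth, 14 mm above the table; axes as the till. With the tray fully home its inner end wall touches this stop, its middle is 12 mm behind the mouth, the rib is hidden just under the hood and 68 mm of the tray stick out.
- jar_front: Jar with white lid, 64 diameter x 85 high, origin at the middle of its underside, to the left of the space before the till. Leave alone.
- jar_right: Jar, 72 diameter x 90 high, origin under its middle, to the right of the space before the till. Leave alone.
- jar_left: Jar, 60 diameter x 75 high, origin under its middle, close to the till's left side. Leave alone.
- jar_top: Jar, 56 diameter x 70 high, origin under its middle, standing on the till's hood at the rear. Leave alone.
- bottle: Tall bottle, 68 diameter x 250 high, origin under its middle, close to the till's right side at the rear. Leave alone.
- jar_side: Large jar, 80 diameter x 110 high, origin under its middle, on the right of the table. Leave alone.
- spoon: Wooden spoon 200 long, lying on the right of the table, origin under its middle. Leave alone.
Things that resemble listed ones, but are neither listed nor needed, are in the scene too. Of the things like the part that bears tray_center, leave any that is green or pink; of the rest the smaller one is meant.

How it is judged:
By the outcome, as a careful person would: the job done as asked, in the order asked, and still so for the second after the job is handed in, with the robot touching nothing.
It also fails if it takes over 72 s, if anything falls off the work surface, if the arm or the gripper's body presses on something with over 40 N, if the wrist force passes 120 N, or if a joint passes its speed limit or range.

## Working session

There is one attempt and no reset: what is moved stays moved. The work goes in short steps, Python scripts to look and compute and a shell command to move; the robot and the scene stay as the last step left them, time stands still between calls to the robot, and variables do not carry over. Pictures are saved under pics/ and viewed, at most 10 in all, crops included, and the job is handed in when it is done.

```bash
mkdir -p pics
cat > h.py <<'E'
import numpy as np, cv2
from workcell import sensors, viewer
def pts(name):
    p=viewer.camera_params(name); im,d=viewer.get_image(name)
    h,w=d.shape; u,v=np.meshgrid(np.arange(w),np.arange(h))
    K=np.array([[p['fx'],0,p['cx']],[0,p['fy'],p['cy']],[0,0,1]])
    n=cv2.undistortPoints(np.stack([u,v],-1).reshape(-1,1,2).astype(np.float64),K,np.array(p['dist_coeffs'])).reshape(h,w,2)
    c=np.dstack([n[...,0]*d,n[...,1]*d,d]).reshape(-1,3)
    X=(c-np.array(p['t']))@np.array(p['R'])
    X=X.reshape(h,w,3); X[d==0]=np.nan
    return im,d,X
def save(n,im): cv2.imwrite('pics/'+n,cv2.cvtColor(im,cv2.COLOR_RGB2BGR))
E
python3 - <<'E'
from h import *
s=sensors.observe(); print(s)
for n in('top','side'):
    im,d,X=pts(n); save(n+'0.png',im); np.savez(n+'0.npz',im=im,X=X)
    p=viewer.camera_params(n); print(n,-np.array(p['R']).T@np.array(p['t']))
E
```

```text
{'t': 0.0, 'joint_positions': array([ 1.23291711e+00,  3.59474606e-01,  1.51140411e+00,  1.85267031e-05,
        1.27246379e+00, -1.15112863e-01]), 'joint_vel': array([ 0.00080615, -0.00024626, -0.00171746,  0.00016166, -0.00107418,
       -0.00088887]), 'joint_torque': array([-8.56007755e-04, -5.15371799e+01, -2.70715356e+01,  6.76124194e-02,
        3.50698375e-02, -1.26465197e-04]), 'eef_pos': array([132.4533042 , 584.84319774, 403.83816818]), 'tcp_rot': array([-2.05103259e-04,  1.11155684e-01,  9.93802620e-01, -8.50593169e-04]), 'ft_force': array([0.7771527 , 0.2760722 , 0.49433848]), 'wrist_torque': array([-0.03454011, -0.03693829,  0.06022076]), 'grip_force': 0.0, 'gripper_width': 0.9992431138893619}
top [ 240.17554571  -30.04580545 1307.40440754]
side [ 415.16659563 -956.94538187  920.0685048 ]
```

View pics/top0.png

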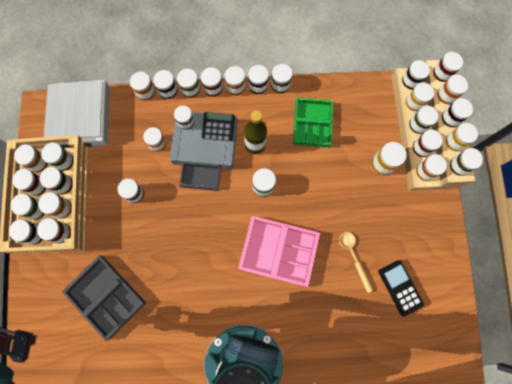

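View pics/side0.png

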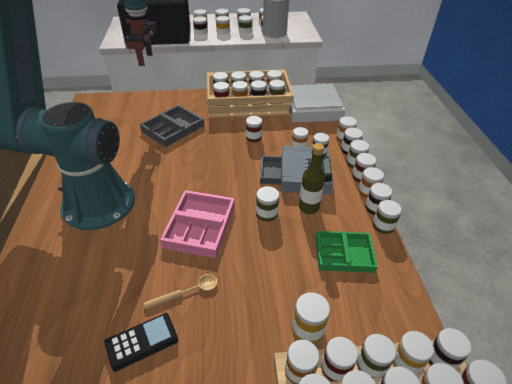

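The top view shows the till at about (205,140) with its tray sticking out toward the robot at (200,178). The front jar is at (130,190), the right jar at (263,182), the left jar at (153,138) and the bottle at (256,135). The larger dark tray at (105,298) is the decoy. Next I'll measure these from the depth data.

Run:
```python
from h import *
z=np.load('top0.npz'); im,X=z['im'],z['X']
for n,(u,v) in dict(base=(243,365),front=(130,187),right=(263,178),left=(152,136),top=(182,113),bottle=(256,118),jside=(390,155)).items():
    print(n,np.nanmedian(X[v-2:v+3,u-2:u+3].reshape(-1,3),0).round(0))
def rect(m,name):
    m=m.copy(); k=cv2.connectedComponentsWithStats(m.astype(np.uint8)); i=1+np.argmax(k[2][1:,4]); P=X[k[1]==i]
    print(name,len(P),cv2.minAreaRect(P[:,:2].astype(np.float32)),np.median(P[:,2]))
W=np.zeros(X.shape[:2],bool); W[105:192,165:240]=1
rect(W&(X[...,2]>42)&(X[...,2]<58),'hood')
T=W.copy(); T[:160]=0
rect(T&(X[...,2]>18)&(X[...,2]<38),'trayrim')
rect(T&(im.max(-1)<90)&(X[...,2]<38),'traydark')
big=cv2.resize(im[95:200,120:280],None,fx=5,fy=5,interpolation=cv2.INTER_CUBIC); save('c0.png',big)
np.set_printoptions(suppress=True,linewidth=220)
for v in range(158,192,3): print(v,X[v,178:226:4,2].round(0))
```

```text
base [ 63.  -7. 342.]
front [551. 319.  85.]
right [555. -90.  89.]
left [716. 253.  73.]
top [769. 149. 119.]
bottle [684. -73. 248.]
jside [ 603. -484.  109.]
hood 1979 ((711.825927734375, 92.5014419555664), (199.23495483398438, 169.7937774658203), 81.34867095947266) 49.22454048663561
trayrim 297 ((593.2662963867188, 109.86221313476562), (122.25971984863281, 81.615966796875), 81.31685638427734) 27.898387262175127
traydark 867 ((592.9881591796875, 108.76136779785156), (120.09709167480469, 81.39860534667969), 81.31685638427734) 5.333308059454976
158 [53. 48. 51. 51. 48. 49. 50. 51. 48. 48. 48. 47.]
161 [33. -1. 45. 49. 51. 51. 46. 54. 48. 50. 45. 47.]
164 [ 1.  2. 14. 25. 25. 38. 29. 35. 36. 33. 48. 47.]
167 [-3. 25.  6.  3.  5.  5. -1.  1.  6. 14. 28.  1.]
170 [ 4. 28. nan 10.  1.  3. -2.  3.  5.  4. 27.  3.]
173 [-3. 24.  2.  3.  1. -1.  2.  3.  7.  4. 26. -1.]
176 [-6. 26. -1.  2.  4.  1.  5.  7.  0.  4. 28. -1.]
179 [-1.  3.  5.  5.  5.  4. -2.  0.  2.  8. 21.  0.]
182 [-2.  3.  4.  3.  2.  2.  2.  3.  8.  5. 12.  1.]
185 [-0. 34. 26. 26. 30. 22. 23. 21.  5.  6.  5. -3.]
188 [ 3.  1. -5. -3.  2.  2. 16. 14. 24. 27.  0. -1.]
191 [ 0.  0. -8.  3. -5.  1.  1.  3.  2.  4. -3. -4.]
```

View pics/c0.png

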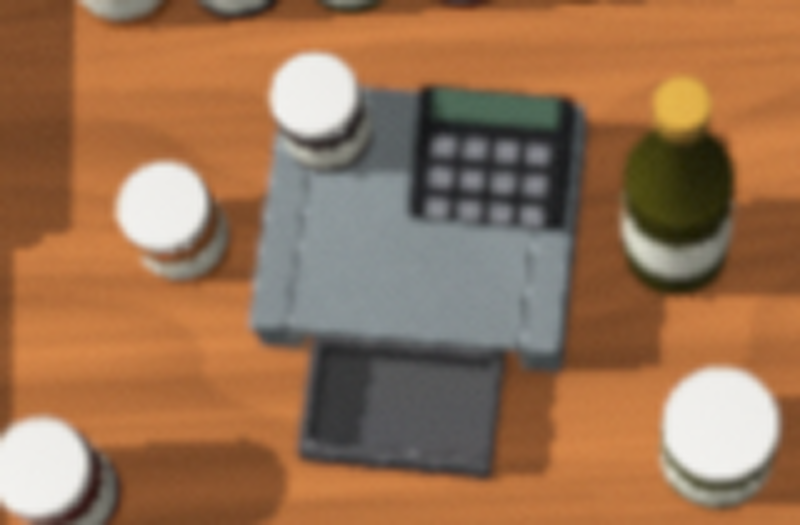

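```bash
cat >> h.py <<'E'
def yaw(s=None):
    from scipy.spatial.transform import Rotation as R
    q=(s or sensors.observe())['tcp_rot']; M=R.from_quat(np.roll(q,-1)).as_matrix(); return M
def go(x,y,z,deg):
    "print shifts in present tool axes and rz (rad) to reach world TCP x,y,z and tool-y heading deg"
    s=sensors.observe(); M=yaw(s); d=M.T@(np.array([x,y,z])-s['eef_pos'])
    a=np.degrees(np.arctan2(M[1,1],M[0,1])); print('t',s['t'],'pos',s['eef_pos'].round(1),'yaw',a.round(2),'tilt',np.degrees(M[2,:2]).round(2),'shift',d.round(1),'rz',np.radians((a-deg+180)%360-180).round(4),'F',s['ft_force'].round(1),'w',s['gripper_width'].round(3))
E
python3 -m crank '[{"rz":0.1248},{"rz":0.1248},{"rz":0.1248},{"rz":0.1248},{"rz":0.1248},{"rz":0.1248},{"rz":0.1248},{"rz":0.1248},{"rz":0.1248},{"rz":0.1248}]'
python3 -m crank '[{"rz":0.1248},{"rz":0.1248},{}]'
python3 -c "
from h import *
go(553,115,350,-8.65)
z=np.load('top0.npz');im=z['im'].astype(int);X=z['X'];m=(im[...,0]>180)&(im[...,1]<140)&(im[...,2]>120);m[:200]=0
P=X[m];P=P[~np.isnan(P[:,0])];print('pink',cv2.boxPoints(cv2.minAreaRect(P[:,:2].astype(np.float32))))"
```

```text
validation failed for argument at $[0]...
validation failed for argument at $[0]...
Traceback (most recent call last):
  File "h.py", line 19, in go
    a=np.degrees(np.arctan2(M[1,1],M[0,1])); print('t',s['t'],'pos',s['eef_pos'].round(1),'yaw',a.round(2),'tilt',np.degrees(M[2,:2]).round(2),'shift',d.round(1),'rz',np.radians((a-deg+180)%360-180).round(4),'F',s['ft_force'].round(1),'w',s['gripper_width'].round(3))
                                                                                                                                                                                                                                               ^^^^^^^^^^^^^^^^^^^^^^^^
AttributeError: 'float' object has no attribute 'round'
```

```bash
sed -i "s/s\['gripper_width'\].round(3)/round(s['gripper_width'],3)/" h.py
python3 -m crank '[{"tx":0,"ty":0,"tz":0,"rx":0,"ry":0,"rz":0.1248}]'; python3 -m crank '[{"tx":0,"ty":0,"tz":0,"rx":0,"ry":0,"rz":0.12}]' - - ;python3 -m crank '[{"rz":0.12}]' 0 20
python3 -c "
from h import *
go(553,115,350,-8.65)
z=np.load('top0.npz');im=z['im'].astype(int);X=z['X'];m=(im[...,0]>180)&(im[...,1]<140)&(im[...,2]>120);m[:200]=0
P=X[m];P=P[~np.isnan(P[:,0])];print('pink',cv2.boxPoints(cv2.minAreaRect(P[:,:2].astype(np.float32))))"
```

```text
t: 0.18
eef_pos: [132.5, 584.9, 404.0]
tcp_rot: [-0.0, 0.173, 0.985, -0.001]
ft_force: [-0.6, -0.4, 0.4]
gripper_width: 0.999
grip_force: 0.0
t: 0.27
eef_pos: [132.5, 585.0, 404.1]
tcp_rot: [-0.0, 0.234, 0.972, -0.001]
ft_force: [0.1, -0.5, 0.3]
gripper_width: 1.002
grip_force: 0.0
t 0.2667 pos [132.5 585.  404.1] yaw 62.89 tilt [-0.01 -0.07] shift [-588.5 -226.6   54.5] rz 1.2486 F [ 0.1 -0.5  0.3] w 1.002
pink [[ 222.93462   -206.58109  ]
 [ 391.47238   -259.91425  ]
 [ 458.14594    -49.219574 ]
 [ 289.6082       4.1135864]]validation failed for argument at $[0]...
```

```bash
python3 -m crank '[{"tx":0,"ty":0,"tz":0,"rx":0,"ry":0,"rz":0.1248},{"tx":0,"ty":0,"tz":0,"rx":0,"ry":0,"rz":0.1248},{"tx":0,"ty":0,"tz":0,"rx":0,"ry":0,"rz":0.1248},{"tx":0,"ty":0,"tz":0,"rx":0,"ry":0,"rz":0.1248},{"tx":0,"ty":0,"tz":0,"rx":0,"ry":0,"rz":0.1248},{"tx":0,"ty":0,"tz":0,"rx":0,"ry":0,"rz":0.1248},{"tx":0,"ty":0,"tz":0,"rx":0,"ry":0,"rz":0.1248},{"tx":0,"ty":0,"tz":0,"rx":0,"ry":0,"rz":0.1248},{"tx":0,"ty":0,"tz":0,"rx":0,"ry":0,"rz":0.1248},{"tx":0,"ty":0,"tz":0,"rx":0,"ry":0,"rz":0.1248}]' 0 20
python3 -c "
from h import *
go(553,115,350,-8.65)"
```

```text
t: 1.1
eef_pos: [132.5, 585.0, 404.1]
tcp_rot: [0.0, 0.758, 0.652, -0.0]
ft_force: [0.0, 0.6, 0.4]
gripper_width: 0.999
grip_force: 0.0
t 1.1 pos [132.5 585.  404.1] yaw -8.65 tilt [-0.06 -0.01] shift [-401.3  486.4   54.5] rz -0.0 F [0.  0.6 0.4] w 0.999
```

```bash
python3 -m crank '[{"tx":-25.1,"ty":30.4,"tz":3.4,"rx":0,"ry":0,"rz":0},{"tx":-25.1,"ty":30.4,"tz":3.4,"rx":0,"ry":0,"rz":0},{"tx":-25.1,"ty":30.4,"tz":3.4,"rx":0,"ry":0,"rz":0},{"tx":-25.1,"ty":30.4,"tz":3.4,"rx":0,"ry":0,"rz":0},{"tx":-25.1,"ty":30.4,"tz":3.4,"rx":0,"ry":0,"rz":0},{"tx":-25.1,"ty":30.4,"tz":3.4,"rx":0,"ry":0,"rz":0},{"tx":-25.1,"ty":30.4,"tz":3.4,"rx":0,"ry":0,"rz":0},{"tx":-25.1,"ty":30.4,"tz":3.4,"rx":0,"ry":0,"rz":0}]'
python3 -m crank '[{"tx":-25.1,"ty":30.4,"tz":3.4,"rx":0,"ry":0,"rz":0},{"tx":-25.1,"ty":30.4,"tz":3.4,"rx":0,"ry":0,"rz":0},{"tx":-25.1,"ty":30.4,"tz":3.4,"rx":0,"ry":0,"rz":0},{"tx":-25.1,"ty":30.4,"tz":3.4,"rx":0,"ry":0,"rz":0},{"tx":-25.1,"ty":30.4,"tz":3.4,"rx":0,"ry":0,"rz":0},{"tx":-25.1,"ty":30.4,"tz":3.4,"rx":0,"ry":0,"rz":0},{"tx":-25.1,"ty":30.4,"tz":3.4,"rx":0,"ry":0,"rz":0},{"tx":-25.1,"ty":30.4,"tz":3.4,"rx":0,"ry":0,"rz":0},{"tx":0,"ty":0,"tz":0,"rx":0,"ry":0,"rz":0}]'
python3 - <<'E'
from h import *
go(553,115,350,-8.65)
im,d,X=pts('wrist'); save('w0.png',im); np.savez('w0.npz',im=im,X=X)
p=viewer.camera_params('wrist'); print(-np.array(p['R']).T@np.array(p['t']),p['R'])
E
```

```text
t: 1.77
eef_pos: [345.0, 349.7, 377.1]
tcp_rot: [0.0, 0.756, 0.654, -0.0]
ft_force: [-0.0, 0.4, 0.3]
gripper_width: 1.0
grip_force: 0.0
t: 2.52
eef_pos: [560.3, 112.8, 349.6]
tcp_rot: [0.002, 0.758, 0.653, 0.0]
ft_force: [1.0, 0.0, -0.1]
gripper_width: 1.0
grip_force: 0.0
t 2.5167 pos [560.3 112.8 349.6] yaw -8.53 tilt [-0.1   0.21] shift [ 1.1 -7.6 -0.4] rz 0.002 F [ 1.   0.  -0.1] w 1.0
[568.67644225 182.53271867 329.96270738] [[ 0.98886585 -0.14880582  0.00107492]
 [-0.14417611 -0.95626131  0.25451435]
 [-0.03684531 -0.25183553 -0.9670684 ]]
```

View pics/w0.png

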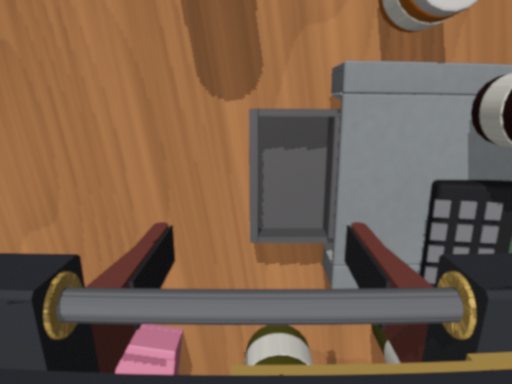

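The wrist view shows the tray end sticking out: the outer wall edge is at column 250, the rim spans rows 110–242, and the hood edge is at column 335. I'll work out its position in the world frame.

```bash
cat >> h.py <<'E'
TX=np.array([np.cos(np.radians(-8.6)),np.sin(np.radians(-8.6))]); TY=np.array([-TX[1],TX[0]])
def rimrect(X,im,lo=20,hi=33,box=None):
    m=(X[...,2]>lo)&(X[...,2]<hi)&(im.max(-1)<140)
    if box: b=np.zeros_like(m); b[box[1]:box[3],box[0]:box[2]]=1; m&=b
    k=cv2.connectedComponentsWithStats(m.astype(np.uint8)); i=1+np.argmax(k[2][1:,4]); P=X[k[1]==i]
    r=cv2.minAreaRect(P[:,:2].astype(np.float32)); return r,P
E
python3 - <<'E'
from h import *
z=np.load('w0.npz');im,X=z['im'],z['X']
r,P=rimrect(X,im,box=(235,95,340,260)); print(r,len(P)); print(cv2.boxPoints(r))
# outer end line fit
T=lambda P:np.c_[P[:,:2]@TX,P[:,:2]@TY]
q=T(P); 
print('pct along', np.percentile(q[:,0],[0.5,2,10]), 'lat',np.percentile(q[:,1],[.5,2,50,98,99.5]))
m=(X[...,2]>44)&(X[...,2]<56); m[:,:320]=0; m[:60]=0; m[290:]=0
k=cv2.connectedComponentsWithStats(m.astype(np.uint8)); H=X[k[1]==1+np.argmax(k[2][1:,4])]; h=T(H); print('hood front',np.percentile(h[:,0],[.2,1,3]),'lat',np.percentile(h[:,1],[.2,50,99.8]),np.median(H[:,2]))
# angles: front edge fit
def edge(q,lat):
    out=[]
    for a in np.arange(*lat,6):
        s=q[(abs(q[:,1]-a)<3)]; 
        if len(s)>5: out.append((a,np.percentile(s[:,0],3)))
    o=np.array(out); return np.polyfit(o[:,0],o[:,1],1), np.degrees(np.arctan(np.polyfit(o[:,0],o[:,1],1)[0]))
print('tray edge',edge(q,(q[:,1].min()+8,q[:,1].max()-8)),'hood edge',edge(h,(h[:,1].min()+10,h[:,1].max()-10)))
E
```

```text
((592.5330200195312, 109.49938201904297), (123.77548217773438, 79.22403717041016), 81.5838623046875) 2834
[[544.2896    54.075783]
 [622.66046   42.480415]
 [640.7764   164.92297 ]
 [562.4056   176.51834 ]]
pct along [529.8460159  530.24671198 531.61718152] lat [135.3649133  135.73701981 201.64105035 258.6593319  258.70450758]
hood front [604.6435056  605.26829314 606.58737048] lat [100.87650277 228.38068933 296.26466337] 50.441265340799355
tray edge (array([-3.59825900e-03,  5.31095806e+02]), np.float64(-0.20616416435687734)) hood edge (array([1.21064350e-02, 6.04271175e+02]), np.float64(0.6936137472138599))
```

```bash
python3 -m crank '[{"tx":2.2,"ty":-2.8,"tz":0,"rx":0,"ry":0,"rz":0},{"tx":0,"ty":0,"tz":40,"rx":0,"ry":0,"rz":0},{"tx":0,"ty":0,"tz":40,"rx":0,"ry":0,"rz":0},{"tx":0,"ty":0,"tz":20,"rx":0,"ry":0,"rz":0},{"tx":0,"ty":0,"tz":0,"rx":0,"ry":0,"rz":0}]' 120 30; python3 -c "
from h import *
go(557.5,115.1,190,-8.5)"
```

```text
t: 2.98
eef_pos: [549.6, 121.4, 246.1]
tcp_rot: [-0.003, 0.756, 0.655, -0.004]
ft_force: [-0.5, -0.2, 0.6]
gripper_width: 0.658
grip_force: 0.0
t 2.9833 pos [549.6 121.4 246.1] yaw -8.2 tilt [-0.12 -0.55] shift [-5.   9.3 56. ] rz 0.0053 F [-0.5 -0.2  0.6] w 0.658
```

```bash
python3 -m crank '[{"tx":0,"ty":0,"tz":0,"rx":0,"ry":0,"rz":0},{"tx":0,"ty":0,"tz":0,"rx":0,"ry":0,"rz":0},{"tx":0,"ty":0,"tz":0,"rx":0,"ry":0,"rz":0}]' >/dev/null; python3 -c "
from h import *
go(557.5,115.1,190,-8.5)"
```

```text
t 3.2333 pos [554.1 120.9 252.3] yaw -8.25 tilt [0.04 0.19] shift [-5.3  4.  62.3] rz 0.0044 F [ 0.5 -0.6 -0.6] w 0.529
```

```bash
python3 -m crank '[{"tx":-2.6,"ty":2,"tz":15,"rx":0,"ry":0,"rz":0.004},{"tx":-2.6,"ty":2,"tz":15,"rx":0,"ry":0,"rz":0},{"tx":0,"ty":0,"tz":0,"rx":0,"ry":0,"rz":0},{"tx":0,"ty":0,"tz":0,"rx":0,"ry":0,"rz":0},{"tx":0,"ty":0,"tz":0,"rx":0,"ry":0,"rz":0}]' >/dev/null; python3 -c "
from h import *
go(557.5,115.1,190,-8.5)"
```

```text
t 3.65 pos [557.2 114.6 221.6] yaw -8.53 tilt [0.02 0.11] shift [ 0.5  0.2 31.6] rz -0.0005 F [-0.1 -0.2  0.7] w 0.528
```

Now I'll lower the gripper and close it on the wall.

```bash
python3 -m crank '[{"tx":0,"ty":0,"tz":8,"rx":0,"ry":0,"rz":0},{"tx":0,"ty":0,"tz":8,"rx":0,"ry":0,"rz":0},{"tx":0,"ty":0,"tz":8,"rx":0,"ry":0,"rz":0},{"tx":0,"ty":0,"tz":7,"rx":0,"ry":0,"rz":0},{"tx":0,"ty":0,"tz":0,"rx":0,"ry":0,"rz":0},{"tx":0,"ty":0,"tz":0,"rx":0,"ry":0,"rz":0},{"tx":0,"ty":0,"tz":0,"rx":0,"ry":0,"rz":0}]'; python3 -m crank '[{"tx":0,"ty":0,"tz":0,"rx":0,"ry":0,"rz":0},{"tx":0,"ty":0,"tz":0,"rx":0,"ry":0,"rz":0},{"tx":0,"ty":0,"tz":0,"rx":0,"ry":0,"rz":0},{"tx":0,"ty":0,"tz":0,"rx":0,"ry":0,"rz":0},{"tx":0,"ty":0,"tz":0,"rx":0,"ry":0,"rz":0},{"tx":0,"ty":0,"tz":0,"rx":0,"ry":0,"rz":0},{"tx":0,"ty":0,"tz":0,"rx":0,"ry":0,"rz":0},{"tx":0,"ty":0,"tz":0,"rx":0,"ry":0,"rz":0}]' 255 25
python3 -c "
from h import *
go(557.5,115.1,190,-8.5)"
```

```text
t: 4.23
eef_pos: [556.7, 114.4, 189.0]
tcp_rot: [-0.0, 0.758, 0.653, -0.0]
ft_force: [-0.4, -0.7, 0.3]
gripper_width: 0.528
grip_force: 0.0
t: 4.9
eef_pos: [556.7, 114.4, 189.4]
tcp_rot: [0.0, 0.758, 0.653, -0.0]
ft_force: [0.6, 0.8, 1.3]
gripper_width: 0.089
grip_force: 25.0
t 4.9 pos [556.7 114.4 189.4] yaw -8.54 tilt [-0. -0.] shift [ 0.8  0.7 -0.6] rz -0.0006 F [0.6 0.8 1.3] w 0.089
```

```bash
python3 -m crank '[{"tx":0,"ty":-4,"tz":0,"rx":0,"ry":0,"rz":0},{"tx":0,"ty":-8,"tz":0,"rx":0,"ry":0,"rz":0},{"tx":0,"ty":-8,"tz":0,"rx":0,"ry":0,"rz":0},{"tx":0,"ty":-8,"tz":0,"rx":0,"ry":0,"rz":0},{"tx":0,"ty":-8,"tz":0,"rx":0,"ry":0,"rz":0},{"tx":0,"ty":-8,"tz":0,"rx":0,"ry":0,"rz":0}]'; python3 -m crank '[{"tx":0,"ty":-10,"tz":0,"rx":0,"ry":0,"rz":0},{"tx":0,"ty":-10,"tz":0,"rx":0,"ry":0,"rz":0},{"tx":0,"ty":-10,"tz":0,"rx":0,"ry":0,"rz":0},{"tx":0,"ty":-10,"tz":0,"rx":0,"ry":0,"rz":0},{"tx":0,"ty":-10,"tz":0,"rx":0,"ry":0,"rz":0},{"tx":0,"ty":-10,"tz":0,"rx":0,"ry":0,"rz":0},{"tx":0,"ty":-10,"tz":0,"rx":0,"ry":0,"rz":0},{"tx":0,"ty":-10,"tz":0,"rx":0,"ry":0,"rz":0},{"tx":0,"ty":-10,"tz":0,"rx":0,"ry":0,"rz":0}]'
python3 -m crank '[{"tx":0,"ty":0,"tz":0,"rx":0,"ry":0,"rz":0},{"tx":0,"ty":0,"tz":0,"rx":0,"ry":0,"rz":0}]' 
python3 -c "
from h import *
go(424,136,190,-8.5)"
```

```text
t: 5.4
eef_pos: [512.2, 121.1, 189.4]
tcp_rot: [0.0, 0.758, 0.653, 0.0]
ft_force: [2.0, -0.1, -0.3]
gripper_width: 0.09
grip_force: 25.0
t: 6.15
eef_pos: [423.3, 134.4, 189.3]
tcp_rot: [0.0, 0.758, 0.653, 0.0]
ft_force: [3.2, 0.3, 0.1]
gripper_width: 0.094
grip_force: 25.0
t: 6.32
eef_pos: [421.8, 134.5, 189.3]
tcp_rot: [-0.001, 0.758, 0.653, -0.002]
ft_force: [-3.9, 2.6, 8.8]
gripper_width: 0.087
grip_force: 25.0
t 6.3167 pos [421.8 134.5 189.3] yaw -8.53 tilt [-0.04 -0.24] shift [ 1.8  1.9 -0.7] rz -0.0005 F [-3.9  2.6  8.8] w 0.087
```

```bash
python3 -m crank '[{"tx":0,"ty":0,"tz":0,"rx":0,"ry":0,"rz":0},{"tx":0,"ty":0,"tz":0,"rx":0,"ry":0,"rz":0},{"tx":0,"ty":0,"tz":0,"rx":0,"ry":0,"rz":0},{"tx":0,"ty":0,"tz":0,"rx":0,"ry":0,"rz":0}]' 150 25; python3 -m crank '[{"tx":0,"ty":0,"tz":-15,"rx":0,"ry":0,"rz":0},{"tx":0,"ty":0,"tz":-15,"rx":0,"ry":0,"rz":0},{"tx":0,"ty":0,"tz":-15,"rx":0,"ry":0,"rz":0},{"tx":0,"ty":0,"tz":-15,"rx":0,"ry":0,"rz":0},{"tx":0,"ty":20,"tz":-15,"rx":0,"ry":0,"rz":0},{"tx":0,"ty":20,"tz":-15,"rx":0,"ry":0,"rz":0},{"tx":0,"ty":20,"tz":-15,"rx":0,"ry":0,"rz":0},{"tx":0,"ty":16,"tz":-15,"rx":0,"ry":0,"rz":0},{"tx":0,"ty":0,"tz":0,"rx":0,"ry":0,"rz":0},{"tx":0,"ty":0,"tz":0,"rx":0,"ry":0,"rz":0}]'
python3 -m crank '[{"tx":0,"ty":0,"tz":0,"rx":0,"ry":0,"rz":0},{"tx":0,"ty":0,"tz":0,"rx":0,"ry":0,"rz":0}]' >/dev/null
python3 - <<'E'
from h import *
im,d,X=pts('wrist'); save('w1.png',im); np.savez('w1.npz',im=im,X=X)
go(497,123,190,-8.5)
E
```

```text
t: 6.65
eef_pos: [424.1, 134.2, 189.1]
tcp_rot: [-0.0, 0.758, 0.653, -0.0]
ft_force: [0.4, 0.1, -0.4]
gripper_width: 0.35
grip_force: 0.0
t: 7.48
eef_pos: [499.7, 122.9, 309.4]
tcp_rot: [0.0, 0.758, 0.652, 0.0]
ft_force: [-0.1, 0.3, 0.1]
gripper_width: 0.41
grip_force: 0.0
t 7.7 pos [497.5 123.1 307.9] yaw -8.51 tilt [-0.05 -0.2 ] shift [-1.000e-01 -1.000e-01  1.179e+02] rz -0.0001 F [-0.2 -0.7 -0.1] w 0.413
```

View pics/w1.png

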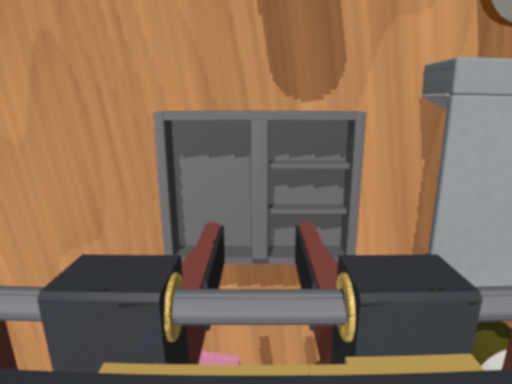

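The tray is fully clear of the till, with the rib at columns 250–270, the rim rows running from 112 to 262 and the coin cups toward the till.

Run:
```python
from h import *
z=np.load('w1.npz');im,X=z['im'],z['X']
r,P=rimrect(X,im,22,40,box=(140,100,380,262)); print(r,len(P))
T=lambda P:np.c_[P[:,:2]@TX,P[:,:2]@TY]
q=T(P); c=q.copy()
print('along',np.percentile(c[:,0],[.5,99.5]),'lat',np.percentile(c[:,1],[.5,99.5]))
m=np.zeros(X.shape[:2],bool); m[150:200,240:282]=1; m&=X[...,2]>29
k=T(X[m]); print('rib along',np.percentile(k[:,0],[1,50,99]))
s=sensors.observe()['eef_pos'][:2]; print('tcp',s@TX,s@TY)
```

```text
((497.0430908203125, 124.47366333007812), (122.0754165649414, 159.39048767089844), 81.52489471435547) 7760
along [393.65572879 551.81627805] lat [137.24605744 258.25678441]
rib along [466.46800425 472.64043005 479.57776996]
tcp 473.5468756731137 196.1115609366605
```

```bash
python3 -m crank '[{"tx":0,"ty":0,"tz":15,"rx":0,"ry":0,"rz":0},{"tx":0,"ty":0,"tz":15,"rx":0,"ry":0,"rz":0},{"tx":0,"ty":0,"tz":15,"rx":0,"ry":0,"rz":0},{"tx":0,"ty":0,"tz":15,"rx":0,"ry":0,"rz":0},{"tx":0,"ty":0,"tz":15,"rx":0,"ry":0,"rz":0},{"tx":0,"ty":0,"tz":15,"rx":0,"ry":0,"rz":0},{"tx":0,"ty":0,"tz":0,"rx":0,"ry":0,"rz":0},{"tx":0,"ty":0,"tz":0,"rx":0,"ry":0,"rz":0}]'
python3 -m crank '[{"tx":0,"ty":0,"tz":9,"rx":0,"ry":0,"rz":0},{"tx":0,"ty":0,"tz":9,"rx":0,"ry":0,"rz":0},{"tx":0,"ty":0,"tz":8,"rx":0,"ry":0,"rz":0},{"tx":0,"ty":0,"tz":0,"rx":0,"ry":0,"rz":0},{"tx":0,"ty":0,"tz":0,"rx":0,"ry":0,"rz":0}]'
python3 -m crank '[{"tx":0,"ty":0,"tz":0,"rx":0,"ry":0,"rz":0},{"tx":0,"ty":0,"tz":0,"rx":0,"ry":0,"rz":0},{"tx":0,"ty":0,"tz":0,"rx":0,"ry":0,"rz":0},{"tx":0,"ty":0,"tz":0,"rx":0,"ry":0,"rz":0},{"tx":0,"ty":0,"tz":0,"rx":0,"ry":0,"rz":0},{"tx":0,"ty":0,"tz":0,"rx":0,"ry":0,"rz":0}]' 255 30
python3 -c "
from h import *
go(497,123,190,-8.5)"
```

```text
t: 8.37
eef_pos: [498.0, 123.1, 218.3]
tcp_rot: [-0.001, 0.758, 0.653, -0.002]
ft_force: [0.4, 0.8, -0.2]
gripper_width: 0.412
grip_force: 0.0
t: 8.78
eef_pos: [499.0, 123.0, 192.7]
tcp_rot: [-0.0, 0.758, 0.653, -0.001]
ft_force: [0.4, 0.5, -1.1]
gripper_width: 0.413
grip_force: 0.0
t: 9.28
eef_pos: [498.6, 123.0, 193.4]
tcp_rot: [-0.0, 0.758, 0.653, -0.001]
ft_force: [-4.0, 1.1, 6.1]
gripper_width: 0.154
grip_force: 30.0
t 9.2833 pos [498.6 123.  193.4] yaw -8.53 tilt [-0.02 -0.08] shift [-0.3 -1.6  3.4] rz -0.0005 F [-4.   1.1  6.1] w 0.154
```

```bash
R='nope'; python3 -m crank '[{"tx":0,"ty":0,"tz":0,"rx":0,"ry":0,"rz":-0.04},{"tx":0,"ty":0,"tz":0,"rx":0,"ry":0,"rz":-0.08},{"tx":0,"ty":0,"tz":0,"rx":0,"ry":0,"rz":-0.12},{"tx":0,"ty":0,"tz":0,"rx":0,"ry":0,"rz":-0.12},{"tx":0,"ty":0,"tz":0,"rx":0,"ry":0,"rz":-0.12},{"tx":0,"ty":0,"tz":0,"rx":0,"ry":0,"rz":-0.12},{"tx":0,"ty":0,"tz":0,"rx":0,"ry":0,"rz":-0.12},{"tx":0,"ty":0,"tz":0,"rx":0,"ry":0,"rz":-0.12},{"tx":0,"ty":0,"tz":0,"rx":0,"ry":0,"rz":-0.12},{"tx":0,"ty":0,"tz":0,"rx":0,"ry":0,"rz":-0.12}]'
python3 -m crank '[{"tx":0,"ty":0,"tz":0,"rx":0,"ry":0,"rz":-0.12},{"tx":0,"ty":0,"tz":0,"rx":0,"ry":0,"rz":-0.12},{"tx":0,"ty":0,"tz":0,"rx":0,"ry":0,"rz":-0.12},{"tx":0,"ty":0,"tz":0,"rx":0,"ry":0,"rz":-0.12},{"tx":0,"ty":0,"tz":0,"rx":0,"ry":0,"rz":-0.12},{"tx":0,"ty":0,"tz":0,"rx":0,"ry":0,"rz":-0.12},{"tx":0,"ty":0,"tz":0,"rx":0,"ry":0,"rz":-0.12},{"tx":0,"ty":0,"tz":0,"rx":0,"ry":0,"rz":-0.12}]'
python3 -c "
from h import *
go(498,123,193,171.4)"
```

```text
t: 10.12
eef_pos: [499.9, 123.0, 193.4]
tcp_rot: [0.001, 0.312, 0.95, 0.0]
ft_force: [-0.8, 0.7, 1.3]
gripper_width: 0.156
grip_force: 30.0
t: 10.78
eef_pos: [500.0, 123.0, 193.4]
tcp_rot: [0.001, -0.162, 0.987, -0.0]
ft_force: [0.2, 0.4, 0.0]
gripper_width: 0.158
grip_force: 30.0
t 10.7833 pos [500.  123.  193.4] yaw 108.68 tilt [-0.1  -0.03] shift [1.9 0.6 0.4] rz -1.0947 F [0.2 0.4 0. ] w 0.158
```

```bash
python3 -m crank '[{"tx":0,"ty":0,"tz":0,"rx":0,"ry":0,"rz":-0.12},{"tx":0,"ty":0,"tz":0,"rx":0,"ry":0,"rz":-0.12},{"tx":0,"ty":0,"tz":0,"rx":0,"ry":0,"rz":-0.12},{"tx":0,"ty":0,"tz":0,"rx":0,"ry":0,"rz":-0.12},{"tx":0,"ty":0,"tz":0,"rx":0,"ry":0,"rz":-0.12},{"tx":0,"ty":0,"tz":0,"rx":0,"ry":0,"rz":-0.12},{"tx":0,"ty":0,"tz":0,"rx":0,"ry":0,"rz":-0.12},{"tx":0,"ty":0,"tz":0,"rx":0,"ry":0,"rz":-0.12},{"tx":0,"ty":0,"tz":0,"rx":0,"ry":0,"rz":-0.08},{"tx":0,"ty":0,"tz":0,"rx":0,"ry":0,"rz":-0.04}]'
python3 -m crank '[{"tx":0,"ty":0,"tz":0,"rx":0,"ry":0,"rz":0},{"tx":0,"ty":0,"tz":0,"rx":0,"ry":0,"rz":0},{"tx":0,"ty":0,"tz":0,"rx":0,"ry":0,"rz":0}]'>/dev/null
python3 - <<'E'
from h import *
go(498,123,193,171.4)
im,d,X=pts('top'); save('t1.png',im); np.savez('t1.npz',im=im,X=X)
iw,d,Xw=pts('wrist'); np.savez('w2.npz',im=iw,X=Xw)
save('c1.png',np.hstack([cv2.resize(im[90:230,110:290],(400,311)),cv2.resize(iw,(400,311))]))
E
```

```text
t: 11.62
eef_pos: [500.0, 123.0, 193.4]
tcp_rot: [0.001, -0.646, 0.763, -0.001]
ft_force: [0.2, -0.4, 0.1]
gripper_width: 0.16
grip_force: 30.0
t 11.8667 pos [500.  123.  193.4] yaw 170.18 tilt [-0.01 -0.09] shift [0.3 1.9 0.4] rz -0.0214 F [2.3 0.3 0.2] w 0.157
```

View pics/c1.png

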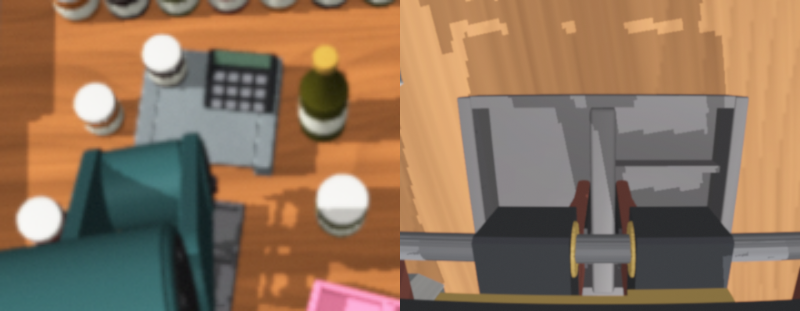

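```bash
python3 -m crank '[{"tx":-0.7,"ty":0,"tz":0,"rx":0,"ry":0,"rz":-0.011},{"tx":-0.6,"ty":0,"tz":0,"rx":0,"ry":0,"rz":-0.011},{"tx":0,"ty":-4,"tz":0,"rx":0,"ry":0,"rz":0},{"tx":0,"ty":-8,"tz":0,"rx":0,"ry":0,"rz":0},{"tx":0,"ty":-8,"tz":0,"rx":0,"ry":0,"rz":0},{"tx":0,"ty":-4,"tz":0,"rx":0,"ry":0,"rz":0},{"tx":0,"ty":0,"tz":0,"rx":0,"ry":0,"rz":0},{"tx":0,"ty":0,"tz":0,"rx":0,"ry":0,"rz":0},{"tx":0,"ty":0,"tz":0,"rx":0,"ry":0,"rz":0}]'
python3 - <<'E'
from h import *
go(498,123,193,171.45)
s=sensors.observe()['eef_pos'][:2]; print('tcp along/lat',s@TX,s@TY)
im,d,X=pts('wrist'); np.savez('w3.npz',im=im,X=X); save('w3.png',im)
p=X[...,:2]; m=(X[...,2]>20)&(X[...,2]<40)&(im.max(-1)<190)
P=X[m]; q=np.c_[P[:,:2]@TX,P[:,:2]@TY]; c=(abs(q[:,0]-s@TX)<88)&(abs(q[:,1]-s@TY)<75); q=q[c]
print(len(q),'lat max',np.percentile(q[:,1],99.5),'along',np.percentile(q[:,0],[.3,99.7]))
o=[(a,np.percentile(q[abs(q[:,0]-a)<4,1],97)) for a in np.arange(s@TX-70,s@TX+71,10) if (abs(q[:,0]-a)<4).sum()>10]
o=np.array(o); f=np.polyfit(o[:,0],o[:,1],1); print('edge angle rel to -8.6:',np.degrees(f[0]),'lat at rib',np.polyval(f,s@TX)); print(np.round(o[:,1]-np.polyval(f,o[:,0]),1))
E
```

```text
t: 12.72
eef_pos: [522.5, 120.8, 193.4]
tcp_rot: [-0.001, -0.653, 0.758, 0.001]
ft_force: [-1.5, -0.1, 5.6]
gripper_width: 0.16
grip_force: 30.0
t 12.7167 pos [522.5 120.8 193.4] yaw 171.51 tilt [0.02 0.11] shift [ 1.5 24.6  0.4] rz 0.001 F [-1.5 -0.1  5.6] w 0.16
tcp along/lat 498.57458767414715 197.61005080691424
19876 lat max 256.4071090540446 along [419.20887013 578.20782826]
edge angle rel to -8.6: 0.07495540765831342 lat at rib 170.73987192008374
[ 32.9 -31.4 -31.3 -31.3 -31.3 -31.6  85.2  77.3  85.3 -31.5 -31.2 -31.2
 -31.3 -31.4  32.8]
```

Run:
```python
from h import *
z=np.load('w3.npz');im,X=z['im'],z['X']
s=sensors.observe()['eef_pos'][:2]
q=np.dstack([X[...,:2]@TX,X[...,:2]@TY,X[...,2]])
np.set_printoptions(suppress=True,linewidth=200)
for a in range(430,575,20):
    c=(abs(q[...,0]-a)<3)&(abs(q[...,1]-258)<14); u=q[c]; 
    h=[np.median(u[abs(u[:,1]-l)<1][:,2]).round(0) if (abs(u[:,1]-l)<1).any() else -9 for l in range(246,268,2)]; print(a,h)
```

```text
430 [-9, -9, -9, -9, -9, -9, -9, -9, -9, -9, -9]
450 [-9, -9, -9, -9, -9, -9, -9, -9, -9, -9, -9]
470 [-9, -9, -9, -9, -9, -9, -9, -9, -9, -9, -9]
490 [np.float64(34.0), np.float64(34.0), np.float64(27.0), np.float64(20.0), np.float64(29.0), np.float64(28.0), np.float64(28.0), -9, -9, -9, -9]
510 [-9, -9, np.float64(24.0), np.float64(19.0), np.float64(28.0), np.float64(28.0), np.float64(28.0), -9, -9, -9, -9]
530 [-9, -9, -9, -9, -9, -9, -9, -9, -9, -9, -9]
550 [-9, -9, -9, -9, -9, -9, -9, -9, -9, -9, -9]
570 [-9, -9, -9, -9, -9, -9, -9, -9, -9, -9, -9]
```

View pics/w3.png

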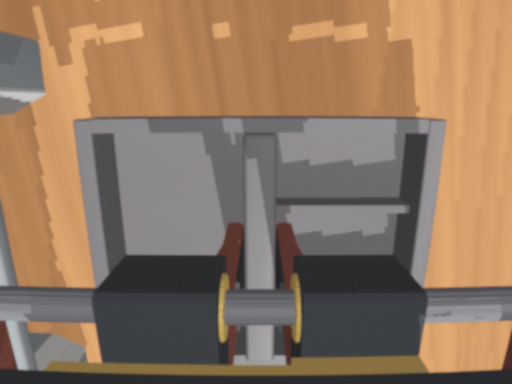

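The picture shows the notes compartment on the left, facing the till, and the rib gripped at columns 245–275. The rim's top edge at row 118 is the till-right side, so I should be measuring that edge instead.

Run:
```python
from h import *
z=np.load('w3.npz');im,X=z['im'],z['X']
q=np.dstack([X[...,:2]@TX,X[...,:2]@TY,X[...,2]])
o=[]
for u in range(95,430,6):
    col=q[90:150,u]; c=col[(col[:,2]>24)&(col[:,2]<32)]
    if len(c): o.append((np.median(c[:,0]),c[:,1].min(),c[:,1].max()))
o=np.array(o); f=np.polyfit(o[:,0],o[:,1],1); r=o[:,1]-np.polyval(f,o[:,0]); k=abs(r)<1; f=np.polyfit(o[k,0],o[k,1],1)
print(len(o),'angle',-8.6+np.degrees(f[0]),'lat edge at rib',np.polyval(f,498.6),'tray lat',np.polyval(f,498.6)+62, 'resid',abs(r).max())
m=(q[...,2]>44)&(q[...,2]<56); m[130:]=0;m[:,100:]=0; h=q[m]; 
if len(h): print('hood corner: along',np.percentile(h[:,0],[1,50]),'lat',np.percentile(h[:,1],[1,99]))
```

```text
56 angle -8.507382201993392 lat edge at rib 133.70455348886088 tray lat 195.70455348886088 resid 0.24565989175388836
```

```bash
python3 -m crank '[{"tx":-1.2,"ty":-4,"tz":0,"rx":0,"ry":0,"rz":0},{"tx":0,"ty":-6,"tz":0,"rx":0,"ry":0,"rz":0},{"tx":0,"ty":-6,"tz":0,"rx":0,"ry":0,"rz":0},{"tx":0,"ty":-6,"tz":0,"rx":0,"ry":0,"rz":0},{"tx":0,"ty":-6,"tz":0,"rx":0,"ry":0,"rz":0},{"tx":0,"ty":-6,"tz":0,"rx":0,"ry":0,"rz":0},{"tx":0,"ty":-6,"tz":0,"rx":0,"ry":0,"rz":0}]'
python3 -m crank '[{"tx":0,"ty":-5,"tz":0,"rx":0,"ry":0,"rz":0},{"tx":0,"ty":-5,"tz":0,"rx":0,"ry":0,"rz":0},{"tx":0,"ty":-4,"tz":0,"rx":0,"ry":0,"rz":0}]'
python3 -m crank '[{"tx":0,"ty":-5,"tz":0,"rx":0,"ry":0,"rz":0},{"tx":0,"ty":-5,"tz":0,"rx":0,"ry":0,"rz":0},{"tx":0,"ty":-5,"tz":0,"rx":0,"ry":0,"rz":0},{"tx":0,"ty":0,"tz":0,"rx":0,"ry":0,"rz":0},{"tx":0,"ty":0,"tz":0,"rx":0,"ry":0,"rz":0}]'
python3 - <<'E'
from h import *
s=sensors.observe()['eef_pos'][:2]; print('tcp along/lat',s@TX,s@TY)
go(498,123,193,171.45)
E
```

```text
t: 13.35
eef_pos: [560.4, 116.4, 193.3]
tcp_rot: [-0.003, -0.653, 0.757, 0.002]
ft_force: [-8.1, 1.0, 12.0]
gripper_width: 0.161
grip_force: 30.0
t: 13.6
eef_pos: [574.6, 114.3, 193.3]
tcp_rot: [-0.002, -0.653, 0.758, 0.002]
ft_force: [-8.1, 2.1, 11.4]
gripper_width: 0.155
grip_force: 30.0
t: 14.02
eef_pos: [590.7, 111.9, 193.4]
tcp_rot: [-0.001, -0.653, 0.758, 0.001]
ft_force: [-2.4, 0.5, 6.0]
gripper_width: 0.158
grip_force: 30.0
tcp along/lat 567.3159301748524 199.01330297459646
t 14.0167 pos [590.7 111.9 193.4] yaw 171.51 tilt [0.02 0.16] shift [ 2.8 93.3  0.6] rz 0.001 F [-2.4  0.5  6. ] w 0.158
```

```bash
python3 -m crank '[{"tx":0,"ty":0,"tz":0,"rx":0,"ry":0,"rz":0},{"tx":0,"ty":0,"tz":0,"rx":0,"ry":0,"rz":0},{"tx":0,"ty":0,"tz":0,"rx":0,"ry":0,"rz":0},{"tx":0,"ty":0,"tz":-15,"rx":0,"ry":0,"rz":0},{"tx":0,"ty":0,"tz":-15,"rx":0,"ry":0,"rz":0},{"tx":0,"ty":0,"tz":-15,"rx":0,"ry":0,"rz":0},{"tx":0,"ty":0,"tz":-10,"rx":0,"ry":0,"rz":0},{"tx":0,"ty":0,"tz":0,"rx":0,"ry":0,"rz":0},{"tx":0,"ty":0,"tz":0,"rx":0,"ry":0,"rz":0}]' 190 25
python3 -m crank '[{"tx":0,"ty":15,"tz":0,"rx":0,"ry":0,"rz":0},{"tx":0,"ty":16,"tz":0,"rx":0,"ry":0,"rz":0},{"tx":0,"ty":15,"tz":0,"rx":0,"ry":0,"rz":0},{"tx":0,"ty":15,"tz":0,"rx":0,"ry":0,"rz":0},{"tx":0,"ty":15,"tz":0,"rx":0,"ry":0,"rz":0},{"tx":0,"ty":0,"tz":0,"rx":0,"ry":0,"rz":0},{"tx":0,"ty":0,"tz":0,"rx":0,"ry":0,"rz":0},{"tx":0,"ty":0,"tz":0,"rx":0,"ry":0,"rz":0}]' 150
python3 - <<'E'
from h import *
s=sensors.observe()['eef_pos'][:2]; print('tcp along/lat',s@TX,s@TY)
go(498,123,190,171.45)
im,d,X=pts('wrist'); np.savez('w4.npz',im=im,X=X); save('w4.png',im)
E
```

```text
t: 14.77
eef_pos: [591.8, 111.8, 248.5]
tcp_rot: [0.0, -0.653, 0.758, -0.0]
ft_force: [-1.3, -0.6, -0.8]
gripper_width: 0.251
grip_force: 0.0
t: 15.43
eef_pos: [517.4, 122.9, 248.0]
tcp_rot: [0.0, -0.653, 0.758, -0.0]
ft_force: [0.3, 0.2, -0.9]
gripper_width: 0.413
grip_force: 0.0
tcp along/lat 493.17059140553386 198.908468887986
t 15.4333 pos [517.4 122.9 248. ] yaw 171.5 tilt [ 0.   -0.04] shift [ 2.8 19.2 58. ] rz 0.0009 F [ 0.3  0.2 -0.9] w 0.413
```

View pics/w4.png

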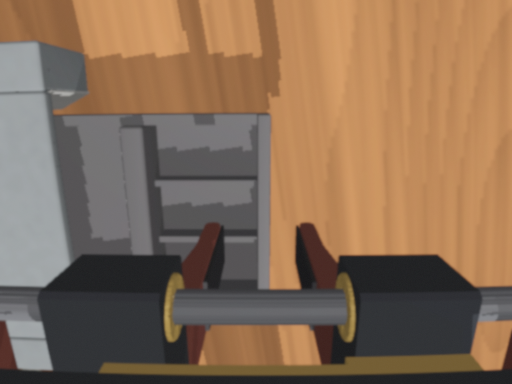

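The picture shows the coin wall at columns 258–270, midway between the fingers, with the dividers at rows 178 and 238.

Run:
```python
from h import *
z=np.load('w4.npz');im,X=z['im'],z['X']
q=np.dstack([X[...,:2]@TX,X[...,:2]@TY,X[...,2]])
np.set_printoptions(suppress=True,linewidth=200)
for u in (185,230):
  for lo,hi in ((165,190),(228,245)):
    c=q[lo:hi,u]; c=c[(c[:,2]>14)&(c[:,2]<22)]; print(u,c.mean(0) if len(c) else None)
w=q[130:200,225:300].reshape(-1,3); w=w[(w[:,2]>24)&(w[:,2]<32)]; w=w[w[:,0]<505]; print('wall along',np.percentile(w[:,0],[2,50,98]))
c=q[100:135,160:255]; c=c[(c[...,2]>24)&(c[...,2]<32)]; print('edge lat',np.percentile(c[:,1],[1,99]))
```

```text
185 [540.82934772 177.32238002  18.53820712]
185 [543.12886985 215.31280741  17.53595398]
230 [512.35898093 177.32795024  18.35059156]
230 [513.17579973 215.02606076  17.89931983]
wall along [487.44705743 491.19336339 495.24983052]
edge lat [135.09111339 140.69303249]
```

```bash
python3 -m crank '[{"tx":1.3,"ty":1.8,"tz":0,"rx":0,"ry":0,"rz":0},{"tx":0,"ty":0,"tz":10,"rx":0,"ry":0,"rz":0},{"tx":0,"ty":0,"tz":12,"rx":0,"ry":0,"rz":0},{"tx":0,"ty":0,"tz":12,"rx":0,"ry":0,"rz":0},{"tx":0,"ty":0,"tz":12,"rx":0,"ry":0,"rz":0},{"tx":0,"ty":0,"tz":9,"rx":0,"ry":0,"rz":0},{"tx":0,"ty":0,"tz":0,"rx":0,"ry":0,"rz":0},{"tx":0,"ty":0,"tz":0,"rx":0,"ry":0,"rz":0}]'
python3 -m crank '[{"tx":0,"ty":0,"tz":0,"rx":0,"ry":0,"rz":0},{"tx":0,"ty":0,"tz":0,"rx":0,"ry":0,"rz":0},{"tx":0,"ty":0,"tz":0,"rx":0,"ry":0,"rz":0},{"tx":0,"ty":0,"tz":0,"rx":0,"ry":0,"rz":0},{"tx":0,"ty":0,"tz":0,"rx":0,"ry":0,"rz":0},{"tx":0,"ty":0,"tz":0,"rx":0,"ry":0,"rz":0}]' 255 25
python3 - <<'E'
from h import *
s=sensors.observe()['eef_pos'][:2]; print('tcp along/lat',s@TX,s@TY)
go(498,123,190,171.45)
E
```

```text
t: 16.15
eef_pos: [514.4, 121.8, 192.5]
tcp_rot: [-0.001, -0.653, 0.758, 0.0]
ft_force: [1.0, 0.7, -0.1]
gripper_width: 0.413
grip_force: 0.0
t: 16.65
eef_pos: [514.7, 122.0, 193.7]
tcp_rot: [0.0, -0.653, 0.758, -0.0]
ft_force: [-0.8, -0.3, 3.5]
gripper_width: 0.09
grip_force: 25.0
tcp along/lat 490.7121551846876 197.58155530404483
t 16.65 pos [514.7 122.  193.7] yaw 171.5 tilt [-0.01 -0.05] shift [ 1.5 16.7  3.7] rz 0.0009 F [-0.8 -0.3  3.5] w 0.09
```

```bash
python3 -m crank '[{"tx":0,"ty":-4,"tz":0,"rx":0,"ry":0,"rz":0},{"tx":0,"ty":-6,"tz":0,"rx":0,"ry":0,"rz":0},{"tx":0,"ty":-6,"tz":0,"rx":0,"ry":0,"rz":0},{"tx":0,"ty":-6,"tz":0,"rx":0,"ry":0,"rz":0},{"tx":0,"ty":-6,"tz":0,"rx":0,"ry":0,"rz":0},{"tx":0,"ty":-6,"tz":0,"rx":0,"ry":0,"rz":0},{"tx":0,"ty":-4,"tz":0,"rx":0,"ry":0,"rz":0},{"tx":0,"ty":-2,"tz":0,"rx":0,"ry":0,"rz":0},{"tx":0,"ty":0,"tz":0,"rx":0,"ry":0,"rz":0}]'
for i in 1; do python3 -m crank '[{"tx":0,"ty":-2,"tz":0,"rx":0,"ry":0,"rz":0},{"tx":0,"ty":-2,"tz":0,"rx":0,"ry":0,"rz":0},{"tx":0,"ty":0,"tz":0,"rx":0,"ry":0,"rz":0}]'; done
python3 -m crank '[{"tx":0,"ty":-1.5,"tz":0,"rx":0,"ry":0,"rz":0},{"tx":0,"ty":-1.5,"tz":0,"rx":0,"ry":0,"rz":0},{"tx":0,"ty":0,"tz":0,"rx":0,"ry":0,"rz":0},{"tx":0,"ty":0,"tz":0,"rx":0,"ry":0,"rz":0}]'
python3 - <<'E'
from h import *
s=sensors.observe()['eef_pos'][:2]; print('tcp along/lat',s@TX,s@TY)
go(498,123,190,171.45)
E
```

```text
t: 17.4
eef_pos: [552.6, 116.1, 193.6]
tcp_rot: [-0.002, -0.653, 0.758, 0.001]
ft_force: [-6.5, 0.4, 10.8]
gripper_width: 0.089
grip_force: 25.0
t: 17.65
eef_pos: [556.1, 115.6, 193.7]
tcp_rot: [-0.002, -0.653, 0.758, 0.002]
ft_force: [-7.0, 1.0, 12.2]
gripper_width: 0.092
grip_force: 25.0
t: 17.98
eef_pos: [558.9, 115.2, 193.7]
tcp_rot: [-0.002, -0.653, 0.758, 0.002]
ft_force: [-7.7, 1.0, 11.8]
gripper_width: 0.091
grip_force: 25.0
tcp along/lat 535.3867511372418 197.4569413197541
t 17.9833 pos [558.9 115.2 193.7] yaw 171.5 tilt [0.05 0.3 ] shift [ 1.3 61.4  4. ] rz 0.0008 F [-7.7  1.  11.8] w 0.091
```

```bash
python3 -m crank '[{"tx":0,"ty":-1.5,"tz":0,"rx":0,"ry":0,"rz":0},{"tx":0,"ty":-1.5,"tz":0,"rx":0,"ry":0,"rz":0},{"tx":0,"ty":0,"tz":0,"rx":0,"ry":0,"rz":0},{"tx":0,"ty":0,"tz":0,"rx":0,"ry":0,"rz":0}]' | sed -n '2p;4p'
python3 -m crank '[{"tx":0,"ty":-1.5,"tz":0,"rx":0,"ry":0,"rz":0},{"tx":0,"ty":0,"tz":0,"rx":0,"ry":0,"rz":0},{"tx":0,"ty":0,"tz":0,"rx":0,"ry":0,"rz":0}]'| sed -n '2p;4p'
python3 -m crank '[{"tx":0,"ty":-1,"tz":0,"rx":0,"ry":0,"rz":0},{"tx":0,"ty":0,"tz":0,"rx":0,"ry":0,"rz":0},{"tx":0,"ty":0,"tz":0,"rx":0,"ry":0,"rz":0}]'| sed -n '2p;4p'
python3 -m crank '[{"tx":0,"ty":-1,"tz":0,"rx":0,"ry":0,"rz":0},{"tx":0,"ty":0,"tz":0,"rx":0,"ry":0,"rz":0},{"tx":0,"ty":0,"tz":0,"rx":0,"ry":0,"rz":0}]'| sed -n '2p;4p'
```

```text
eef_pos: [561.9, 114.7, 193.6]
ft_force: [-7.0, 1.4, 11.1]
eef_pos: [563.3, 114.5, 193.7]
ft_force: [-6.3, 1.0, 12.8]
eef_pos: [564.1, 114.4, 193.7]
ft_force: [-7.9, 0.4, 12.6]
eef_pos: [565.0, 114.3, 193.6]
ft_force: [-7.5, 1.8, 12.5]
```

```bash
python3 -m crank '[{"tx":0,"ty":-1.5,"tz":0,"rx":0,"ry":0,"rz":0},{"tx":0,"ty":0,"tz":0,"rx":0,"ry":0,"rz":0},{"tx":0,"ty":0,"tz":0,"rx":0,"ry":0,"rz":0}]' | sed -n '2p;4p'
python3 -m crank '[{"tx":0,"ty":-1.5,"tz":0,"rx":0,"ry":0,"rz":0},{"tx":0,"ty":0,"tz":0,"rx":0,"ry":0,"rz":0},{"tx":0,"ty":0,"tz":0,"rx":0,"ry":0,"rz":0}]'| sed -n '2p;4p'
python3 -m crank '[{"tx":0,"ty":-1,"tz":0,"rx":0,"ry":0,"rz":0},{"tx":0,"ty":0,"tz":0,"rx":0,"ry":0,"rz":0},{"tx":0,"ty":0,"tz":0,"rx":0,"ry":0,"rz":0}]'| sed -n '2p;4p'
```

```text
eef_pos: [565.5, 114.2, 193.6]
ft_force: [-11.3, 2.3, 17.1]
eef_pos: [565.9, 114.2, 193.6]
ft_force: [-14.6, 2.6, 20.3]
eef_pos: [566.2, 114.1, 193.6]
ft_force: [-16.6, 3.9, 22.0]
```

```bash
python3 -m crank '[{"tx":0,"ty":0,"tz":0,"rx":0,"ry":0,"rz":0},{"tx":0,"ty":0,"tz":0,"rx":0,"ry":0,"rz":0},{"tx":0,"ty":0,"tz":0,"rx":0,"ry":0,"rz":0},{"tx":0,"ty":0,"tz":0,"rx":0,"ry":0,"rz":0},{"tx":0,"ty":0,"tz":-12,"rx":0,"ry":0,"rz":0},{"tx":0,"ty":0,"tz":-15,"rx":0,"ry":0,"rz":0},{"tx":0,"ty":0,"tz":-15,"rx":0,"ry":0,"rz":0},{"tx":0,"ty":0,"tz":-15,"rx":0,"ry":0,"rz":0},{"tx":0,"ty":0,"tz":-15,"rx":0,"ry":0,"rz":0},{"tx":0,"ty":0,"tz":-15,"rx":0,"ry":0,"rz":0}]' 150 25
python3 -m crank '[{"tx":0,"ty":0,"tz":-20,"rx":0,"ry":0,"rz":0},{"tx":0,"ty":0,"tz":-20,"rx":0,"ry":0,"rz":0},{"tx":0,"ty":0,"tz":-20,"rx":0,"ry":0,"rz":0},{"tx":0,"ty":0,"tz":0,"rx":0,"ry":0,"rz":0},{"tx":0,"ty":0,"tz":0,"rx":0,"ry":0,"rz":0},{"tx":0,"ty":0,"tz":0,"rx":0,"ry":0,"rz":0}]'
python3 - <<'E'
from h import *
go(498,123,190,171.45)
im,d,X=pts('wrist'); np.savez('w5.npz',im=im,X=X)
q=np.dstack([X[...,:2]@TX,X[...,:2]@TY,X[...,2]])
m=(q[...,2]>22)&(q[...,2]<32)&(q[...,0]>500)&(q[...,0]<600)&(abs(q[...,1]-197)<75)&(im.max(-1)<150)
w=q[m]; print('tray outer face',np.percentile(w[:,0],[.5,2]),'lat',np.percentile(w[:,1],[.5,99.5]))
m=(q[...,2]>46)&(q[...,2]<56)&(q[...,0]>560)&(q[...,0]<680)&(im.min(-1)>90); h=q[m]; print('hood front',np.percentile(h[:,0],[.3,1,3]))
ims,_,_=pts('side'); imt,_,_=pts('top')
save('fin.png',np.hstack([cv2.resize(im,(400,300)),cv2.resize(ims[110:240,220:400],(400,300))]))
E
```

```text
t: 20.65
eef_pos: [571.8, 113.4, 281.9]
tcp_rot: [0.0, -0.653, 0.758, -0.0]
ft_force: [-1.0, -0.3, -0.2]
gripper_width: 0.408
grip_force: 0.0
t: 21.15
eef_pos: [571.2, 113.4, 340.1]
tcp_rot: [-0.0, -0.653, 0.758, -0.0]
ft_force: [-1.5, 0.5, 0.7]
gripper_width: 0.412
grip_force: 0.0
t 21.15 pos [571.2 113.4 340.1] yaw 171.49 tilt [0.01 0.01] shift [  1.3  73.8 150.1] rz 0.0007 F [-1.5  0.5  0.7] w 0.412
tray outer face [537.33360535 537.54137749] lat [135.42032574 258.32845617]
hood front [605.1243264  605.51417685 606.78302802]
```

View pics/fin.png

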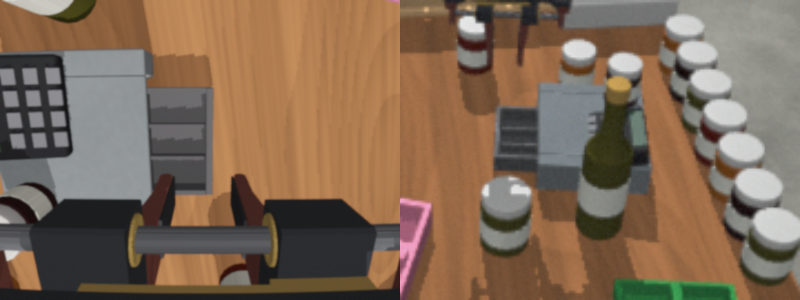

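The final view shows the three coin cups outside the till and the rib hidden under the hood. The tray sticks out 67.8 mm, against 68 when fully home, and the jars and bottle are where they stood.

```bash
python3 -c "
from workcell import finish_job
print(finish_job())"
```

```text
the job is handed in; nothing more can be done
None
```

The tray was drawn out flat, turned end for end and pushed home against the stop, banknote end first; the coin cups stick out about 68 mm, the gripper has let go, and the job was handed in at about 21 s with no verdict shown.

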